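# Load a D cell into the sprung battery holder

### The arm

A 7-joint arm with a two-finger parallel gripper is mounted at the origin on a cart in front of the work surface, level with it; the furniture and walls round the work are solid. World frame = base frame: x ahead of the robot, y to its left, z up, the work surface at z = 0. Lengths are in m, angles in rad, forces in N, time in s.
With the tool pointing down it reaches from about 0.4 to 0.875 m from the base axis. Payload 19.3 kg.
Tool frame: the origin (TCP) lies midway between the tips of the shut fingers; the grasp point (between the pads) lies 19 mm behind it; x points along the fingers, y is the direction in which the jaws open and shut, and the axes are right-handed (so a half turn about x gives the same grasp; the last joint's range is limited). The gripper opens to 85 mm and grips with 20 to 120 N. Pads are 22 mm wide; open, the fingers measure 114 mm over their backs; the gripper's body (76 mm by 85 mm) begins 54 mm behind the grasp point. The pads swing forward as they close: fully open they stand 13 mm farther back than shut.
Start: joints at [-1.285, 0.521, -0.036, 1.599, 0.021, 1.021, -0.113], TCP at [0.218, 0.586, 0.231] pointing down, gripper open.
Joint ranges: [-2.91, 2.91], [-0.3, 2.13], [-1.5, 1.42], [0.17, 2.43], [-1.26, 4.41], [0.16, 1.93], [-2.52, 2.52]. Speed limits (rad/s): [1.89, 1.89, 2.39, 2.39, 3.01, 3.01, 3.01].

### API

Orientations are given as [roll, pitch, yaw] about the fixed x, y, z axes, in that order (R = Rz(yaw) Ry(pitch) Rx(roll)).
In Python, from workcell import telemetry, vision, workorder gives the robot as it stands. The module is installed in compiled form; this text tells all that it offers.
- The arm moves only by the tool play_rows, never from a script. Its argument "deltas" is a list of rows, each a list of 7 numbers: the shift along the world's x, y, z in mm, then the turn, a rotation vector about the world's x, y, z in degrees, then the finger opening in mm, from 0 to 85.4. In form: [[x, y, z, wx, wy, wz, jaw], ...]. A call has 1 to 8 rows; each row shifts and turns the commanded pose from where the row before left it; what a row does not reach is not made up. A row lasts 1/8 s, in which the tool goes at most 62.5 mm and 10.7 degrees, less where a joint would pass 70% of its speed; a pose out of reach is approached as far as the arm can. A call with a gripper value outside its range is refused whole. The fingers move at their own pace and stop on an object; "grip_force" is the grip in N (left out, the last holds). Time passes only in rows, so rows that do not move let the fingers close. It gives the time, the measured TCP pose, the force and the opening at its end, in the units of the state.
- telemetry.observe(): the state, without advancing time (a new reading comes with each control period).
- vision.grab_frame(name): name is "side" or "top" or "wrist"; returns the picture (480x640x3 uint8, red, green, blue); there is no depth.
- vision.camera_info(name): a dict with "mtx" (3x3 intrinsics, pixels), "rvec" (rotation vector, rad) and "tvec" (3), from world to camera coordinates, as OpenCV has them. Camera axes: x right, y down, z forward; pixel columns grow to the right and rows downward; lengths in m; the calibration is good to about 2 mm. A picture is of the moment at which its call begins: read the wrist's pose just before it. camera_info takes no time and is no camera call; for the wrist camera it gives the pose at the moment of the call.
- workorder.job_done(): hands the job in, once; it reports no verdict.
The state is a dict: "clock": time; "qpos": joint angles; "qd": joint speeds; "joint_efforts": joint torques, N m; "position": TCP position; "tool_rot": TCP orientation; "force": force on the tool from outside, world axes, zero at the start; "moment": the same for the moment, N m; "grip_width": finger opening in m.
Only numpy, scipy, OpenCV 4.12 (cv2) and the standard library are available. Lean on these libraries where they do the work, as an engineer would, in place of code of your own. Each camera call takes 0.05 s, during which the arm holds its last target. There are 200 camera calls.

### The job

Take the round battery cell out of its white tray and load it into the black battery holder: with the plus end held up, slide the minus end in under the hood and push it against the spring contact, then, with the spring still pushed back, lower the plus end behind the fixed contact until the cell lies level in its trough, and let go. Be gentle - feel for the spring, do not ram it to its stop or force the cell against the holder - and leave the other things on the bench where they are.

Things in the scene. Friction and masses are not known exactly. Their poses are not given: they have to be found in the camera images.
- cell: Loose D-size battery cell, 33 mm diameter, 61 mm long, 0.10 to 0.19 kg, green with a copper band near the plus end. Origin mid-length on its axis, which starts 32.5 mm above the bench; its x runs from minus to plus, z is up at the start. Flat minus end at x = -30.5 mm; the 33 mm body ends at +29 mm, a 9.5 mm wide plus button at +30.5 mm. Grip it across the diameter at its middle.
- cell_plus (a point): Centre of the outer face of the cell's plus button, on the cell's axis.
- cell_minus (a point): Centre of the cell's flat minus end face, on the cell's axis.
- cell_tray: Fixed white tray: 96 x 56 mm base plate (x by y), 6 mm thick, with a V trough along x, at most 27 mm wide so that fingers pass beside it, and stops 25 mm high at the cell's ends. Origin under its centre on the bench, z up. The cell starts over the origin, its x along the tray's x.
- holder: Fixed battery holder: grey base plate, 6 mm thick, x = -82 to +56, y = -37 to +37 mm, origin on the bench, z up; x runs from the spring end (near the robot) to the fixed contact. It carries one black insert with trough, spring, hood and wall that sits up to 8 mm either way along x: this shift differs each time, is not reported, and adds to the x of the four points below. It stays put during the work.
- bay (a point): Nominal middle of a seated cell (insert shift not included), holder x = 0, z = 32.5 mm. The cell lies level along the holder's x, plus end to +x, lowest line at z = 16 mm, in a V trough from x = -30 to +30 mm, at most 27 mm wide so that fingers pass beside it. Axes as the holder's.
- spring (a point): Nominal tip of the free spring contact (shift not included), holder x = -27.5, y = 0, z = 32.5 mm: a steel dome of 5 mm radius on a damped coil spring. It gives along -x by 1.2 N per mm and meets a hard stop at 6 mm. With the cell seated it is pushed in 3 mm; 4 to 5 mm is needed while the plus end passes down behind the wall.
- hood (a point): Nominal middle of the lower front edge of the hood over the spring (shift not included), holder x = -26.5, z = 57 mm; hood top z = 60.5 mm. The spring box runs from here to x = -64 mm: side walls 37 mm apart inside (43 outside), inner back wall at x = -50.5 mm. A level cell cannot enter: tilted about 26 degrees, minus end down, it clears both hood and wall.
- wall (a point): Nominal middle of the top inner edge of the fixed contact's wall (shift not included), holder x = +30.5, y = 0, z = 32 mm; the wall is 9 mm thick along x and 36 mm wide. The plus button of the seated cell rests on its inner, brass face.
- counter: Bystander: chromed hand tally counter, 49 x 46 x 26 mm, origin under its middle. Leave alone.
- coverslips: Bystander: small white and blue carton, 42 x 62 x 24 mm, origin under its middle. Leave alone.
- marker: Bystander: white marker pen with blue cap, lying, 132 mm long along its y, 10 mm wide, 12 mm high. Origin under its middle. Leave alone.
Not all that is in view belongs to the job. Of the things shaped like the cell_tray, the white one is meant.

How it is judged:
By the outcome, as a careful person would: the job done as asked, in the order asked, and still so for the second after the job is handed in, with the robot touching nothing.
It also fails if it takes over 64 s, if anything falls off the work surface, if the arm or the gripper's body presses on something with over 40 N, if the wrist force passes 120 N, or if a joint passes its speed limit or range.

## Working session

There is one attempt and no reset: what is moved stays moved. The work goes in short steps, Python scripts to look and compute and a tool call to move; the robot and the scene stay as the last step left them, time stands still between calls to the robot, and variables do not carry over. Pictures are saved under pics/ and viewed, about 8 in all and at most 12, crops included, and the job is handed in when it is done.

Besides the shell and the picture viewer there is one more tool, called after ">>>" by a JSON object that holds its "op" and its "data", one argument or row to a line. play_rows: Moves the arm, as the interface text tells. Its arguments: {"type":"object","properties":{"deltas":{"type":"array","items":{"type":"array","items":{"type":"number"}}},"grip_force":{"type":"number"}},"required":["deltas"]}

```bash
mkdir -p pics
cat > h.py <<'E'
import numpy as np, cv2
from workcell import telemetry, vision, workorder
def cam(n):
    c=vision.camera_info(n); return np.array(c["mtx"],float),np.array(c["rvec"],float).ravel(),np.array(c["tvec"],float).ravel()
def proj(c,P):
    return cv2.projectPoints(np.array(P,float).reshape(-1,3),c[1],c[2],c[0],None)[0].reshape(-1,2)
def ray(c,uv,z):
    K,r,t=c; R=cv2.Rodrigues(r)[0]; o=-R.T@t
    d=R.T@np.linalg.inv(K)@np.array([uv[0],uv[1],1.]); return o+d*(z-o[2])/d[2]
def save(n,f): 
    im=vision.grab_frame(n); cv2.imwrite("pics/"+f,im[:,:,::-1]); return im
E
python3 - <<'E'
from h import *
for n in("top","side"):
    save(n,n+"0.png"); c=cam(n); R=cv2.Rodrigues(c[1])[0]; print(n,c[0][0,0],-R.T@c[2],R[2])
print(telemetry.observe())
E
```

```text
top 511.0179735868503 [0.51567594 0.01101727 0.92911369] [ 0.06165244  0.00953347 -0.99805215]
side 564.8810018985295 [ 0.21831788 -0.69707116  0.91430107] [ 0.32184828  0.61271474 -0.72179937]
{'clock': 0.1, 'qpos': array([-1.28520444,  0.52194857, -0.03631241,  1.59992811,  0.02121153,
        1.02112159, -0.11280623]), 'qd': array([-0.00028728, -0.00200596, -0.00044075, -0.00097159, -0.00014723,
        0.00057183,  0.00011917]), 'joint_efforts': array([ 4.59842209e-03, -9.28471613e+01,  1.98493347e+00, -3.70539272e+01,
        1.82382023e-02,  5.31563972e-03,  5.19300306e-05]), 'position': array([0.21764722, 0.58556186, 0.2307953 ]), 'tool_rot': array([-1.48349481,  1.56977596, -1.83931131]), 'force': array([-0.12303026, -0.34148326, -0.25738888]), 'moment': array([ 0.01683022,  0.01182672, -0.020785  ]), 'grip_width': 0.08505627121640497}
```

View pics/top0.png

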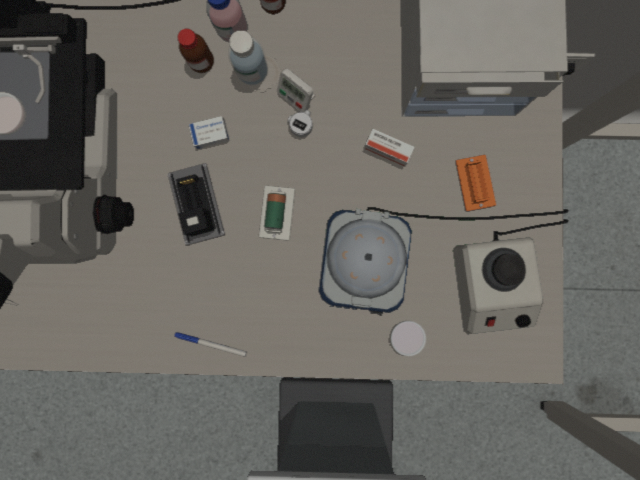

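View pics/side0.png

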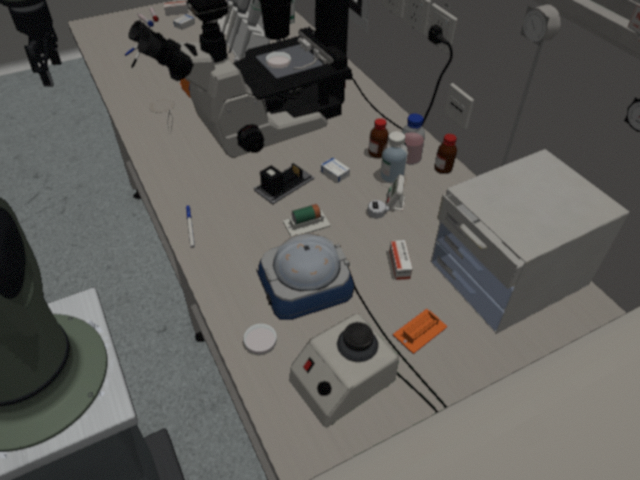

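The top view shows two tray shapes: a white one with the green cell at (276,213) and an orange one at (476,182). The white one is meant, because it holds the green and copper cell. The holder is at (196,205), with its hood at the lower end. I'll confirm both in an enlarged crop.

Run:
```python
from h import *
im=cv2.imread("pics/top0.png")
a=cv2.resize(im[155:255,160:300],None,fx=5.7,fy=5.7,interpolation=cv2.INTER_CUBIC)
cv2.imwrite("pics/crop1.png",a)
c=cam("top")
for n,uv,z in [("cell",(275.5,213),.04),("holder",(196,205),.006),("pen1",(176,335),.01),("pen2",(245,354),.01)]: print(n,ray(c,uv,z))
```

```text
cell [0.6147599  0.11737187 0.04      ]
holder [0.63000822 0.26677703 0.006     ]
pen1 [0.39529985 0.29229258 0.01      ]
pen2 [0.36477081 0.16782094 0.01      ]
```

View pics/crop1.png

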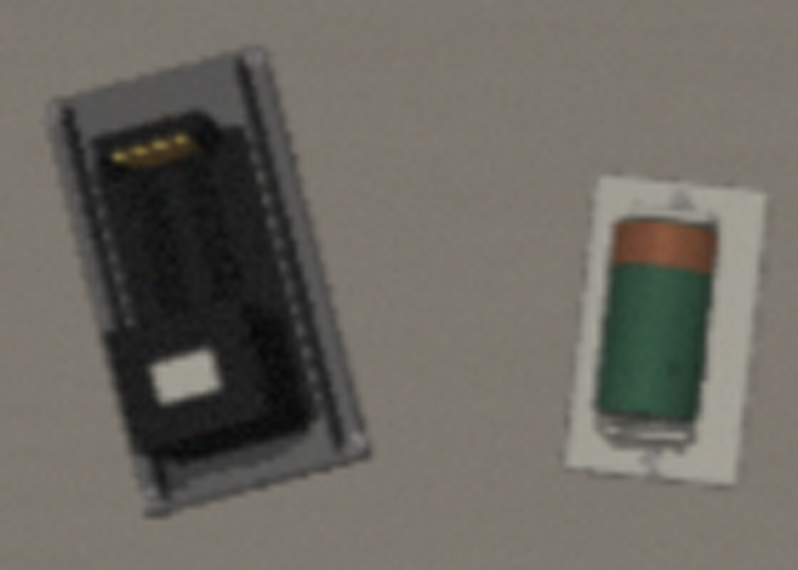

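Run:
```python
from h import *
c=cam("top")
def f(L,z): return np.array([ray(c,(160+(u-0)/5.7-.4,155+v/5.7-.4),z)[:2] for u,v in L])
for n,L in (("holder",[(52,103),(268,48),(370,455),(150,515)]),("tray",[(600,178),(765,192),(735,485),(567,465)])):
    p=f(L,.006); m=p.mean(0); ax=(p[0]+p[1]-p[2]-p[3])/2; ay=(p[0]-p[1]+p[3]-p[2])/2
    print(n,p.round(4).tolist(),m,np.linalg.norm(ax),np.linalg.norm(ay),np.degrees(np.arctan2(ax[1],ax[0])),np.degrees(np.arctan2(-ay[0],ay[1])))
c=cam("wrist");R=cv2.Rodrigues(c[1])[0];o=-R.T@c[2]
s=telemetry.observe();from scipy.spatial.transform import Rotation as Ro
T=Ro.from_euler("xyz",s["tool_rot"]).as_matrix();print("tool axes cols",T.round(3).tolist());print("cam in tool",T.T@(o-s["position"]),"axes in tool",(T.T@R.T).round(3).tolist(),c[0][0,0])
```

```text
holder [[0.6884, 0.3191], [0.7077, 0.2503], [0.5775, 0.2128], [0.5568, 0.2822]] [0.63258432 0.2661322 ] 0.1360979965023281 0.07192023332008375 15.85566263838622 16.14358006286347
tray [[0.6679, 0.1423], [0.6645, 0.0894], [0.5705, 0.0964], [0.5757, 0.15]] [0.61965751 0.11951342] 0.0934179758263529 0.05345474881889507 -4.49135752321798 -4.586836037229711
tool axes cols [[-0.0, 0.348, 0.937], [-0.001, 0.937, -0.348], [-1.0, -0.001, 0.0]]
cam in tool [-0.14205047 -0.00177389 -0.08258125] axes in tool [[0.001, -0.32, 0.947], [1.0, 0.001, -0.0], [-0.001, 0.947, 0.32]] 429.9081286624511
```

The crop confirms the white tray with the green and copper cell. The copper plus end is up in the image, which is +x. The holder's hood is near the robot and its brass contact is away from it. Both directions match the description. I'll move to look from nearer.

>>> {"op": "play_rows", "data": {
  "deltas": [
    [29,-41,0,0,0,0,85],
    [29,-41,0,0,0,0,85],
    [29,-41,0,0,0,0,85],
    [29,-41,0,0,0,0,85],
    [29,-41,0,0,0,0,85],
    [29,-41,0,0,0,5,85],
    [29,-41,0,0,0,5,85]
  ]
}}

```text
clock: 0.98
position: [0.4214, 0.2974, 0.2312]
tool_rot: [-2.059, 1.571, -2.238]
force: [0.1, 0.8, -0.7]
grip_width: 0.0852
```

>>> {"op": "play_rows", "data": {
  "deltas": [
    [40,-27,0,0,0,5,85],
    [40,-27,0,0,0,5,85],
    [40,-27,0,0,0,0,85],
    [20,-20,0,0,0,0,85],
    [0,0,0,0,0,0,85],
    [0,0,0,0,0,0,85]
  ]
}}

```text
clock: 1.72
position: [0.5601, 0.1984, 0.231]
tool_rot: [3.006, 1.57, 2.999]
force: [0.2, -0.2, 0.1]
grip_width: 0.0846
```

Run:
```python
from h import *
s=telemetry.observe();print(s)
c=cam("wrist"); np.savez("w1.npz",K=c[0],r=c[1],t=c[2]); save("wrist","w1.png")
```

```text
{'clock': 1.725, 'qpos': array([-0.44732223,  0.47287413,  0.01051806,  1.68546511, -0.00624596,
        0.98391103,  1.13009717]), 'qd': array([-0.01454457, -0.00722044, -0.0033956 ,  0.00220601,  0.00063003,
       -0.00090019,  0.00050721]), 'joint_efforts': array([ 2.07603246e+00, -8.62106037e+01,  3.77407372e+00, -3.64260900e+01,
        1.17631322e-01,  3.70293623e-03,  5.99538046e-02]), 'position': array([0.56013973, 0.19840387, 0.23100936]), 'tool_rot': array([3.00551868, 1.57004761, 2.99931585]), 'force': array([ 0.19754264, -0.21674537,  0.09870214]), 'moment': array([ 0.02924676, -0.00885714, -0.02746932]), 'grip_width': 0.08459920282669187}
```

View pics/w1.png

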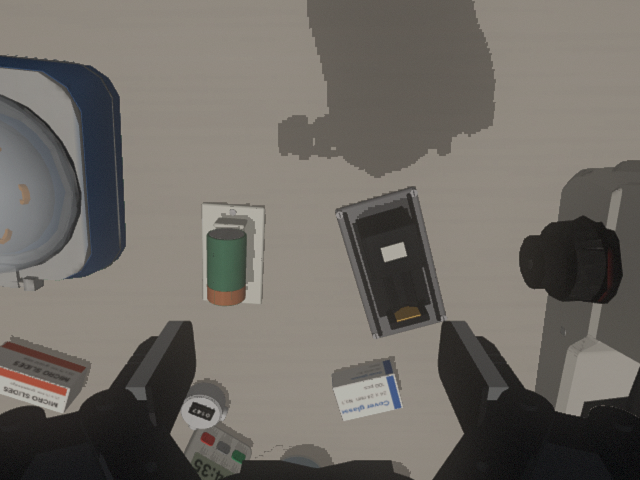

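The wrist view shows the cell at (226,266) and the holder at (391,262). I'll overlay the model predicted from the top camera on an enlarged crop.

```bash
cat > ov.py <<'E'
from h import *
def fr(o,yaw,P):
    a=np.radians(yaw);P=np.array(P,float)/1000
    R=np.array([[np.cos(a),-np.sin(a),0],[np.sin(a),np.cos(a),0],[0,0,1]]);return P@R.T+np.array([*o,0])
plate=[(-82,-37,6),(-82,37,6),(56,37,6),(56,-37,6)]
tray=[(-48,-28,6),(-48,28,6),(48,28,6),(48,-28,6)]
def ins(s): return {"hood":[(-26.5+s,-21.5,60.5),(-26.5+s,21.5,60.5),(-64+s,21.5,60.5),(-64+s,-21.5,60.5)],
 "wall":[(30.5+s,-18,32),(30.5+s,18,32),(39.5+s,18,32),(39.5+s,-18,32)]}
cell=[(-30.5,-16.5,32.5),(-30.5,16.5,32.5),(29,16.5,32.5),(29,-16.5,32.5)]
def draw(im,c,pts,box,k,col):
    p=(proj(c,pts)-np.array(box[:2])+.5)*k-.5; cv2.polylines(im,[np.round(p*16).astype(int)],True,col,1,cv2.LINE_AA,4)
def crop(im,b,k): return cv2.resize(im[b[1]:b[3],b[0]:b[2]],None,fx=k,fy=k,interpolation=cv2.INTER_CUBIC)
E
python3 - <<'E'
from ov import *
d=np.load("w1.npz");c=(d["K"],d["r"],d["t"])
im=cv2.imread("pics/w1.png");b=(195,180,455,345);k=3
a=crop(im,b,k)
draw(a,c,fr((.6451,.2697),16,plate),b,k,(0,0,255))
I=ins(0)
draw(a,c,fr((.6451,.2697),16,I["hood"]),b,k,(0,255,255)); draw(a,c,fr((.6451,.2697),16,I["wall"]),b,k,(0,255,0))
draw(a,c,fr((.6197,.1195),-4.5,tray),b,k,(0,0,255));draw(a,c,fr((.6197,.1195),-4.5,cell),b,k,(255,0,255))
a=cv2.convertScaleAbs(a,alpha=1.5,beta=15)
cv2.imwrite("pics/w1c.png",a)
E
```

```text
(no output)
```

View pics/w1c.png

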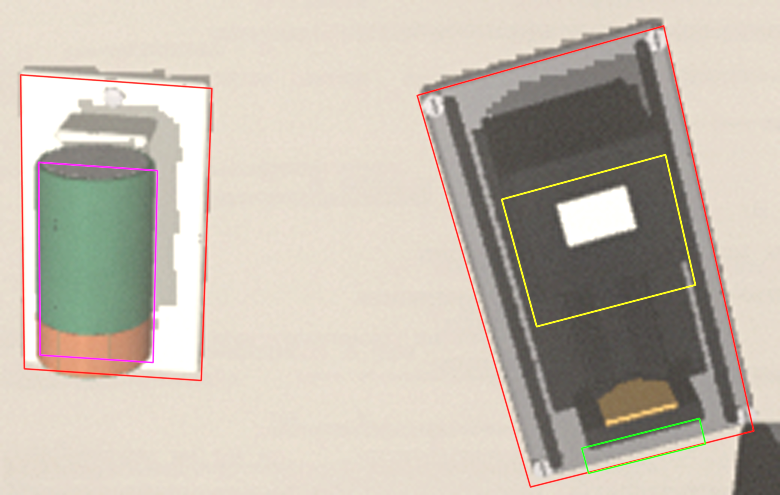

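The prediction fits to within a few mm. The brass edge lies about 6–7 mm short of nominal, so the insert shift is negative. The side clearance is only ±2 mm, so I'll look at the holder from nearer.

>>> {"op": "play_rows", "data": {
  "deltas": [
    [10,17,-25,0,0,4,85],
    [10,17,-25,0,0,4,85],
    [10,17,-25,0,0,4,85],
    [10,16,-15,0,0,4,85],
    [0,0,0,0,0,0,85],
    [0,0,0,0,0,0,85]
  ]
}}

```text
clock: 2.52
position: [0.6004, 0.2649, 0.1418]
tool_rot: [-0.552, 1.571, -0.28]
force: [0.5, -0.3, 0.5]
grip_width: 0.0848
```

Run:
```python
from ov import *
s=telemetry.observe();print(s["position"],s["tool_rot"])
c=cam("wrist"); np.savez("w2.npz",K=c[0],r=c[1],t=c[2]); save("wrist","w2.png")
im=cv2.imread("pics/w2.png")
p=proj(c,fr((.6451,.2697),16,plate));print(p.round(0).tolist())
lo=np.maximum(p.min(0).astype(int)-15,0);hi=np.minimum(p.max(0).astype(int)+15,[640,480]);b=(*lo,*hi)
k=min(800/(b[2]-b[0]),600/(b[3]-b[1]));print(b,k)
a=cv2.convertScaleAbs(crop(im,b,k),alpha=1.7,beta=15)
cv2.imwrite("pics/w2c.png",a)
```

```text
[0.60036702 0.26488056 0.14180791] [-0.55169717  1.57056303 -0.27990866]
[[249.0, 168.0], [364.0, 167.0], [359.0, 351.0], [260.0, 352.0]]
(np.int64(234), np.int64(152), np.int64(378), np.int64(366)) 2.803738317757009
```

View pics/w2c.png

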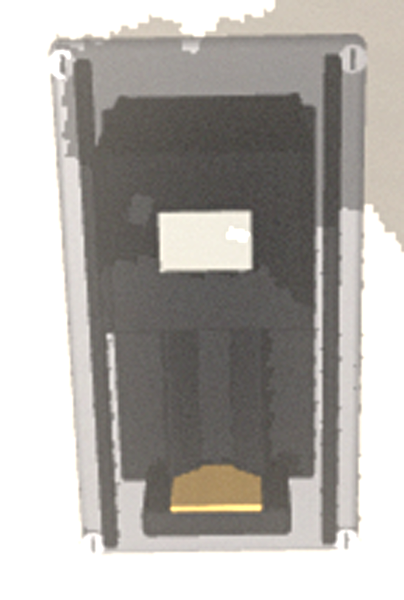

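Plate top corners in the crop: (50,46), (366,44), (361,548), (84,550). The hood's front edge is at row 329 (columns 105–315), and the brass inner edge at row ~505, centred on column 217. I'll fit these.

```bash
cat > fit.py <<'E'
from ov import *
from scipy.optimize import least_squares
d=np.load("w2.npz");c=(d["K"],d["r"],d["t"])
k=600/214
pix=np.array([(50,46),(366,44),(361,548),(84,550),(105,329),(315,329),(143,535),(291,535),(217,505)],float)
pix=(pix+.5)/k-.5+np.array([234,152])
def model(v):
    x,y,yaw,s,dz=v
    P=plate+[(-26.5+s,-21.5,60.5),(-26.5+s,21.5,60.5),(39.5+s,-18,32),(39.5+s,18,32),(30.5+s,0,32)]
    Q=fr((x,y),yaw,P);Q[:,2]+=dz/1000;return proj(c,Q)
for lock in (1,0):
    f=lambda v:np.r_[(model(v)-pix).ravel(),v[4]*(5 if lock else .3)]
    r=least_squares(f,[.645,.27,16,0,0],x_scale=[.001,.001,1,1,1])
    print(r.x.round(4),"\n",(model(r.x)-pix).round(1).tolist())
E
python3 fit.py
```

```text
[ 0.6436  0.2713 16.583  -6.2953 -0.1531] 
 [[-0.5, -1.4], [1.3, -2.5], [-0.6, 2.4], [-0.6, 3.0], [-0.9, 0.5], [0.6, -0.6], [0.0, 0.8], [0.6, 0.0], [0.0, -0.6]]
[ 0.6451  0.2716 16.587  -5.458  -4.6974] 
 [[0.5, -0.2], [0.3, -1.3], [-1.3, 0.7], [0.1, 1.3], [-0.1, 1.2], [-0.2, 0.1], [0.5, 0.1], [0.1, -0.6], [0.0, -1.1]]
```

Fit: insert middle at about (0.6385, 0.2698), yaw 16.5°, shift about −6 mm. The along-axis uncertainty is ~2 mm, which feeling for the spring will resolve. Next is the grasp pose: I pitch the tool 12° back so that it clears the hood later when the cell is tilted.

```bash
cat > goal.py <<'E'
from h import *
from scipy.spatial.transform import Rotation as Ro
def pose(yaw,pitch):
    # level: tool x down, tool y = part's y, tool z = part's x ; pitch about part y (+ = part +x nose down)
    R0=np.array([[0,0,1],[0,1,0],[-1,0,0.]])
    return Ro.from_euler("z",yaw,degrees=True)*Ro.from_euler("y",pitch,degrees=True)*Ro.from_matrix(R0)
def goal(centre,yaw,pitch,back=.020):
    R=pose(yaw,pitch); p=np.array(centre)+back*R.apply([1,0,0])
    s=telemetry.observe(); C=Ro.from_euler("xyz",s["tool_rot"])
    print("d mm",((p-s["position"])*1000).round(1),"rot deg",(R*C.inv()).as_rotvec(degrees=True).round(2),"goal",p.round(4))
E
python3 -c "
from goal import *
goal((.6195,.1195,.1325),-4.5,12)
goal((.6195,.1195,.0325),-4.5,12)"
```

```text
d mm [  14.8 -144.9  -29.2] rot deg [ -1.16  12.05 -19.99] goal [0.6154 0.1198 0.1129]
d mm [  14.8 -144.9 -129.2] rot deg [ -1.16  12.05 -19.99] goal [0.6154 0.1198 0.0129]
```

>>> {"op": "play_rows", "data": {
  "deltas": [
    [4,-36,0,-0.29,3.01,-5,70],
    [4,-36,-5,-0.29,3.01,-5,70],
    [4,-36,-9,-0.29,3.01,-5,70],
    [2.8,-36.9,-15.2,-0.29,3.02,-4.99,70],
    [0,0,-25,0,0,0,70],
    [0,0,-25,0,0,0,70],
    [0,0,0,0,0,0,70],
    [0,0,0,0,0,0,70]
  ]
}}

```text
clock: 3.58
position: [0.616, 0.12, 0.0635]
tool_rot: [3.139, 1.362, 3.061]
force: [0.1, -0.5, 0.7]
grip_width: 0.0701
```

Run:
```python
from goal import *
from ov import *
goal((.6195,.1195,.0325),-4.5,12)
print(telemetry.observe()["force"])
c=cam("wrist"); save("wrist","w3.png"); im=cv2.imread("pics/w3.png")
b=(120,40,520,480);k=1.36;a=crop(im,b,k)
draw(a,c,fr((.6197,.1195),-4.5,tray),b,k,(0,0,255));draw(a,c,fr((.6197,.1195),-4.5,cell),b,k,(255,0,255))
cv2.imwrite("pics/w3c.png",a)
```

```text
d mm [ -0.7  -0.1 -50.6] rot deg [-0.03  0.04 -0.02] goal [0.6154 0.1198 0.0129]
[ 0.07973361 -0.48742128  0.68730723]
```

View pics/w3c.png

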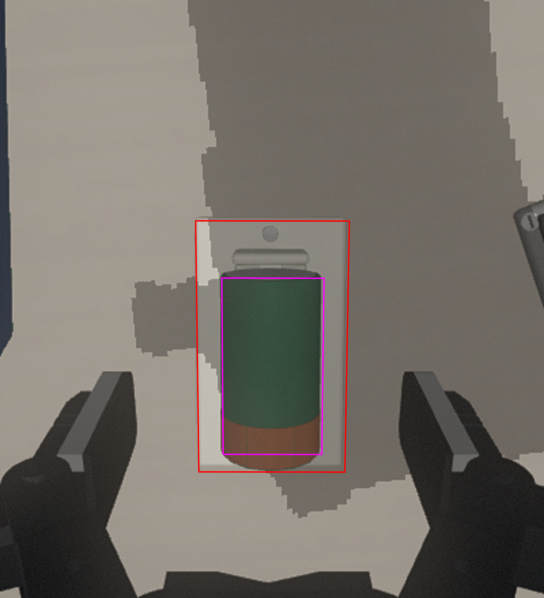

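The overlay agrees to about 1 mm: the tray runs from rows 219 to 467 and the cell from columns 221 to 321. I'll descend with −1.5 mm in x, then close.

>>> {"op": "play_rows", "data": {
  "deltas": [
    [-1.5,-0.5,-14,0,0,0,70],
    [0,0,-14,0,0,0,70],
    [0,0,-12,0,0,0,70],
    [0,0,-10.6,0,0,0,70],
    [0,0,0,0,0,0,70],
    [0,0,0,0,0,0,50]
  ]
}}

```text
clock: 4.38
position: [0.6143, 0.1195, 0.0117]
tool_rot: [3.14, 1.361, 3.062]
force: [0.2, 1.1, 1.4]
grip_width: 0.0531
```

>>> {"op": "play_rows", "data": {
  "deltas": [
    [0,0,0,0,0,0,40],
    [0,0,0,0,0,0,36],
    [0,0,0,0,0,0,30],
    [0,0,0,0,0,0,25],
    [0,0,0,0,0,0,25],
    [0,0,0,0,0,0,25]
  ],
  "grip_force": 50
}}

```text
clock: 5.12
position: [0.6145, 0.1209, 0.0122]
tool_rot: [3.131, 1.362, 3.054]
force: [0.2, 4.9, 6.2]
grip_width: 0.0314
```

>>> {"op": "play_rows", "data": {
  "deltas": [
    [0,1.5,0,0,0,0,25],
    [0,0,0,0,0,0,25],
    [0,0,0,0,0,0,25]
  ]
}}

```text
clock: 5.5
position: [0.6145, 0.121, 0.0122]
tool_rot: [3.139, 1.362, 3.061]
force: [0.2, -1.1, 8.1]
grip_width: 0.0318
```

Run:
```python
from goal import *
s=telemetry.observe();print(s["position"],s["force"],s["moment"],s["grip_width"])
from ov import *
c=cam("side"); save("side","s1.png"); im=cv2.imread("pics/s1.png")
p=proj(c,[[.6195,.1195,.04]])[0].astype(int);print(p)
b=(p[0]-45,p[1]-40,p[0]+45,p[1]+30)
A=crop(im,b,6)
im=save("wrist","w4.png")[:,:,::-1]
B=cv2.resize(im,(560,420)); A=cv2.resize(A,(540,420)); cv2.imwrite("pics/s1c.png",cv2.resize(np.hstack([A,B]),(800,306)))
```

```text
[0.61449191 0.12099472 0.01224338] [ 0.24671334 -1.14145966  8.05772505] [-0.0823517   0.19178677  0.03097437] 0.031800614125474976
[305 211]
```

View pics/s1c.png

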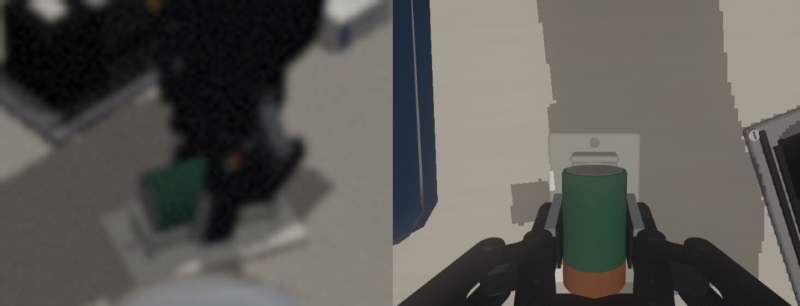

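The cell is gripped at its middle between both pads. I'll lift it.

>>> {"op": "play_rows", "data": {
  "deltas": [
    [0,0,4,0,0,0,25],
    [0,0,6,0,0,0,25],
    [0,0,20,0,0,0,25],
    [0,0,30,0,0,0,25],
    [0,0,30,0,0,0,25],
    [0,0,20,0,0,0,25],
    [0,0,0,0,0,0,25],
    [0,0,0,0,0,0,25]
  ],
  "grip_force": 60
}}

```text
clock: 6.6
position: [0.6136, 0.1209, 0.1208]
tool_rot: [-3.142, 1.36, 3.064]
force: [-0.1, -0.4, -1.5]
grip_width: 0.0312
```

```bash
cat >> goal.py <<'E'
I=np.array([.6385,.2698]);YAW=16.5;BACK=.0207
def cellgoal(xm,zm,th):
    a=np.radians(th);X=(xm+30.5*np.cos(a))/1000;Z=(zm+30.5*np.sin(a))/1000;y=np.radians(YAW)
    goal((I[0]+X*np.cos(y),I[1]+X*np.sin(y),Z),YAW,12-th,BACK)
def now(th_off=12):
    """minus-end in insert coords, tilt, force along holder x,y,z"""
    s=telemetry.observe();C=Ro.from_euler("xyz",s["tool_rot"]);y=np.radians(YAW)
    M=s["position"]-BACK*C.apply([1,0,0]); ax=(C*Ro.from_euler("y",-th_off,degrees=True)).apply([0,0,1])
    m=M-.0305*ax; H=np.array([[np.cos(y),np.sin(y),0],[-np.sin(y),np.cos(y),0],[0,0,1]])
    g=lambda v:H@(v-np.r_[I,0])*1000
    print("t",s["clock"],"minus",g(m).round(2),"plus",g(m+.061*ax).round(2),"tilt",np.degrees(np.arcsin(ax[2])).round(2),"F",(H@s["force"]).round(2),"Mom",(H@s["moment"]).round(2),"w",s["grip_width"].round(4))
E
python3 -c "
from goal import *
now();cellgoal(-13,85,26);cellgoal(-13,33.5,26)"
```

```text
Traceback (most recent call last):
  File "goal.py", line 21, in now
    print("t",s["clock"],"minus",g(m).round(2),"plus",g(m+.061*ax).round(2),"tilt",np.degrees(np.arcsin(ax[2])).round(2),"F",(H@s["force"]).round(2),"Mom",(H@s["moment"]).round(2),"w",s["grip_width"].round(4))
                                                                                                                                                                                        ^^^^^^^^^^^^^^^^^^^^^
AttributeError: 'float' object has no attribute 'round'
```

```bash
sed -i 's/s\["grip_width"\].round(4)/round(s["grip_width"],4)/' goal.py
python3 -c "
from goal import *
now();cellgoal(-13,85,26);cellgoal(-13,33.5,26)"
```

```text
t 6.6 minus [ -90.58 -126.33  141.08] plus [ -33.62 -148.14  140.98] tilt -0.1 F [-0.25 -0.33 -1.46] Mom [-0.13 -0.27 -0.02] w 0.0312
d mm [ 43.5 154.4 -42.5] rot deg [  2.76 -26.1   20.58] goal [0.6571 0.2753 0.0783]
d mm [ 43.5 154.4 -94. ] rot deg [  2.76 -26.1   20.58] goal [0.6571 0.2753 0.0268]
```

>>> {"op": "play_rows", "data": {
  "deltas": [
    [7.2,25.7,0,0.46,-4.35,3.43,25],
    [7.2,25.7,0,0.46,-4.35,3.43,25],
    [7.2,25.7,0,0.46,-4.35,3.43,25],
    [7.3,25.8,-5,0.46,-4.35,3.43,25],
    [7.3,25.8,-17,0.46,-4.35,3.43,25],
    [7.3,25.7,-20,0.46,-4.35,3.43,25],
    [0,0,0,0,0,0,25],
    [0,0,0,0,0,0,25]
  ]
}}

```text
clock: 7.6
position: [0.6574, 0.2745, 0.079]
tool_rot: [-0.001, 1.327, 0.286]
force: [-0.5, 1.1, -0.5]
grip_width: 0.0313
```

Run:
```python
from goal import *
from ov import *
now();cellgoal(-13,33.5,26)
c=cam("wrist"); im=save("wrist","w5.png")[:,:,::-1].copy()
b=(160,100,480,480);k=1.57;a=cv2.convertScaleAbs(crop(im,b,k),alpha=1.5,beta=15)
J=ins(0)
draw(a,c,fr(I,YAW,J["hood"]),b,k,(0,255,255)); draw(a,c,fr(I,YAW,J["wall"]),b,k,(0,255,0))
cv2.imwrite("pics/w5c.png",a)
```

```text
t 7.6 minus [-12.93  -0.8   85.7 ] plus [ 41.91  -0.86 112.41] tilt 25.96 F [-0.14  1.2  -0.51] Mom [-0.03  0.3   0.06] w 0.0313
d mm [ -0.3   0.8 -52.2] rot deg [ 0.02 -0.03  0.06] goal [0.6571 0.2753 0.0268]
```

View pics/w5c.png

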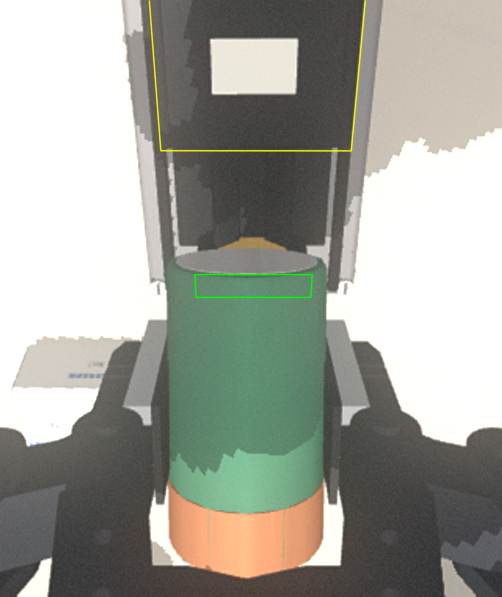

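Run:
```python
from goal import *
from ov import *
c=cam("wrist");b=np.array((160,100));k=1.57
s=telemetry.observe();C=Ro.from_euler("xyz",s["tool_rot"])
M=s["position"]-BACK*C.apply([1,0,0]);Q=C*Ro.from_euler("y",-12,degrees=True)
P=[M+Q.apply(v) for v in ([0,0,-.0305],[0,.0165,-.0305],[0,-.0165,-.0305],[-.0165,0,-.0305],[0,.0165,.029],[0,-.0165,.029])]
print(((proj(c,P)-b)*k).round(1).tolist())
```

```text
[[252.3, 265.2], [332.7, 265.3], [171.9, 265.1], [253.1, 282.4], [328.2, 537.3], [175.0, 537.1]]
```

Relative to the cell, the insert axis sits about 1.25 mm towards +y, from the brass and label columns compared with the cell and pad columns. I'll correct for that, descend to zm≈38, and then go in diagonally.

```bash
sed -i 's/^I=.*;YAW/I=np.array([.63837,.27023]);YAW/' goal.py; python3 -c "
from goal import *
now();cellgoal(-13,38,26);cellgoal(-20,34,26)"
```

```text
t 7.65 minus [-12.57  -1.57  86.15] plus [ 42.25  -1.66 112.9 ] tilt 26.01 F [ 0.24  0.13 -0.6 ] Mom [-0.04  0.26 -0.01] w 0.0315
d mm [ -0.9   1.4 -48.2] rot deg [0.   0.01 0.09] goal [0.657  0.2757 0.0313]
d mm [ -7.6  -0.6 -52.2] rot deg [0.   0.01 0.09] goal [0.6503 0.2738 0.0273]
```

>>> {"op": "play_rows", "data": {
  "deltas": [
    [-0.9,1.5,-16,0,0,0,25],
    [0,0,-16,0,0,0,25],
    [0,0,-10,0,0,0,25],
    [0,0,-6.2,0,0,0,25],
    [0,0,0,0,0,0,25],
    [0,0,0,0,0,0,25]
  ]
}}

```text
clock: 8.4
position: [0.6569, 0.2769, 0.0317]
tool_rot: [0.002, 1.325, 0.29]
force: [-0.2, -0.7, -1.0]
grip_width: 0.0313
```

```bash
python3 -c "
from goal import *
now();cellgoal(-20,34,26)"
```

```text
t 8.4 minus [-12.79   1.18  38.37] plus [41.99  1.16 65.19] tilt 26.09 F [-0.4  -0.63 -1.03] Mom [-0.08  0.29 -0.02] w 0.0313
d mm [-6.6 -3.2 -4.4] rot deg [-0.05  0.08  0.  ] goal [0.6503 0.2738 0.0273]
```

>>> {"op": "play_rows", "data": {
  "deltas": [
    [-2.2,-1.1,-1.5,0,0,0,25],
    [-2.2,-1.1,-1.5,0,0,0,25],
    [-2.2,-1,-1.4,0,0,0,25],
    [0,0,0,0,0,0,25],
    [0,0,0,0,0,0,25],
    [0,0,0,0,0,0,25]
  ]
}}

```text
clock: 9.15
position: [0.6501, 0.2737, 0.0269]
tool_rot: [0.002, 1.325, 0.29]
force: [-0.2, -0.2, -0.7]
grip_width: 0.0319
```

Run:
```python
from goal import *
from ov import *
now()
c=cam("wrist"); im=save("wrist","w6.png")[:,:,::-1].copy()
b=(180,60,460,460);k=1.5
a=cv2.convertScaleAbs(crop(im,b,k),alpha=1.7,beta=20)
J=ins(0)
draw(a,c,fr(I,YAW,J["hood"]),b,k,(0,255,255))
B=(230,150,410,330);A2=cv2.convertScaleAbs(crop(im,B,600/180*.999),alpha=2.5,beta=30)[:600]
h=600;cv2.imwrite("pics/w6c.png",cv2.resize(np.hstack([a,cv2.resize(A2,(600,600))]),(800,471)))
```

```text
t 9.15 minus [-20.18   0.    33.62] plus [ 3.461e+01 -1.000e-02  6.043e+01] tilt 26.07 F [-0.21 -0.15 -0.65] Mom [-0.07  0.27 -0.02] w 0.0319
```

View pics/w6c.png

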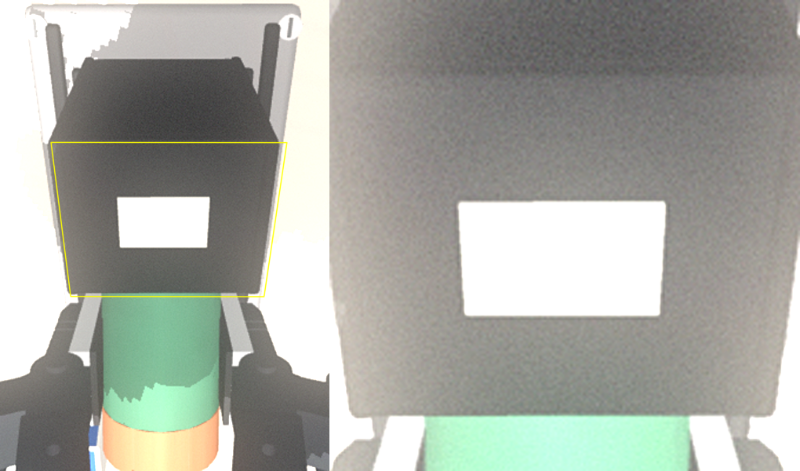

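The hood's front edge spans columns 347–778 in the right panel, centred at 562. The cell spans 425–689, centred at 557, so it needs about +0.5 mm in y. I'll correct that and advance, feeling for the spring.

>>> {"op": "play_rows", "data": {
  "deltas": [
    [-1.1,0.2,-0.3,0,0,0,25],
    [-1,-0.3,0,0,0,0,25],
    [-1,-0.3,0,0,0,0,25],
    [-1,-0.3,0,0,0,0,25],
    [0,0,0,0,0,0,25],
    [0,0,0,0,0,0,25],
    [0,0,0,0,0,0,25]
  ]
}}

```text
clock: 10.07
position: [0.646, 0.273, 0.0266]
tool_rot: [0.001, 1.325, 0.289]
force: [-1.0, -0.3, -0.6]
grip_width: 0.0316
```

```bash
python3 -c "
from goal import *
now()"
```

```text
t 10.075 minus [-24.37   0.45  33.28] plus [30.43  0.44 60.08] tilt 26.06 F [-1.01 -0.02 -0.62] Mom [0.   0.31 0.01] w 0.0316
```

>>> {"op": "play_rows", "data": {
  "deltas": [
    [-1,-0.3,0,0,0,0,25],
    [0,0,0,0,0,0,25],
    [-1,-0.3,0,0,0,0,25],
    [0,0,0,0,0,0,25],
    [0,0,0,0,0,0,25]
  ]
}}

```text
clock: 10.7
position: [0.644, 0.2724, 0.0266]
tool_rot: [0.002, 1.325, 0.29]
force: [-0.1, 0.5, -0.8]
grip_width: 0.0315
```

```bash
python3 -c "
from goal import *
now()"
```

```text
t 10.7 minus [-26.46   0.46  33.29] plus [28.33  0.45 60.09] tilt 26.06 F [ 0.06  0.53 -0.83] Mom [ 0.02  0.3  -0.02] w 0.0315
```

>>> {"op": "play_rows", "data": {
  "deltas": [
    [-1,-0.3,0,0,0,0,25],
    [0,0,0,0,0,0,25],
    [0,0,0,0,0,0,25]
  ]
}}

```text
clock: 11.08
position: [0.643, 0.2721, 0.0267]
tool_rot: [0.002, 1.325, 0.289]
force: [1.3, 0.5, -0.7]
grip_width: 0.0311
```

```bash
python3 -c "
from goal import *
now()"
```

```text
t 11.075 minus [-27.45   0.43  33.34] plus [27.35  0.41 60.14] tilt 26.07 F [ 1.38  0.09 -0.7 ] Mom [-0.04  0.16  0.02] w 0.0311
```

>>> {"op": "play_rows", "data": {
  "deltas": [
    [-1,-0.3,0,0,0,0,25],
    [0,0,0,0,0,0,25],
    [0,0,0,0,0,0,25]
  ]
}}

```text
clock: 11.45
position: [0.642, 0.2718, 0.0266]
tool_rot: [0.002, 1.325, 0.289]
force: [2.8, 0.3, -0.4]
grip_width: 0.0316
```

```bash
python3 -c "
from goal import *
now()"
```

```text
t 11.45 minus [-28.49   0.44  33.32] plus [26.3   0.43 60.13] tilt 26.07 F [ 2.82 -0.48 -0.45] Mom [-0.   -0.04  0.01] w 0.0316
```

>>> {"op": "play_rows", "data": {
  "deltas": [
    [-1,-0.3,0,0,0,0,25],
    [0,0,0,0,0,0,25],
    [0,0,0,0,0,0,25],
    [0,0,0,0,0,0,25]
  ]
}}

```text
clock: 11.95
position: [0.641, 0.2715, 0.0267]
tool_rot: [0.002, 1.325, 0.29]
force: [2.7, 0.1, -0.9]
grip_width: 0.0315
```

```bash
python3 -c "
from goal import *
now()"
```

```text
t 11.95 minus [-29.53   0.45  33.33] plus [25.26  0.44 60.14] tilt 26.07 F [ 2.66 -0.65 -0.9 ] Mom [ 0.04 -0.37  0.06] w 0.0315
```

>>> {"op": "play_rows", "data": {
  "deltas": [
    [-0.7,-0.2,0,0,0,0,25],
    [0,0,0,0,0,0,25],
    [0,0,0,0,0,0,25],
    [0,0,0,0,0,0,25]
  ]
}}

```text
clock: 12.45
position: [0.6403, 0.2712, 0.0266]
tool_rot: [0.001, 1.325, 0.289]
force: [3.5, 1.5, -1.3]
grip_width: 0.0315
```

```bash
python3 -c "
from goal import *
now()"
```

```text
t 12.45 minus [-30.3    0.42  33.32] plus [24.49  0.41 60.12] tilt 26.07 F [ 3.72  0.42 -1.25] Mom [-0.05 -0.54  0.  ] w 0.0315
```

The spring is felt: contact is at xm≈−26.9, the force slope is about 1.2 N/mm, and it is now compressed ~3.4 mm. I'll press 1.2 mm more and prepare the lowering rows, pivoting about the minus end.

>>> {"op": "play_rows", "data": {
  "deltas": [
    [-0.6,-0.2,0,0,0,0,25],
    [-0.6,-0.1,0,0,0,0,25],
    [0,0,0,0,0,0,25],
    [0,0,0,0,0,0,25],
    [0,0,0,0,0,0,25]
  ]
}}

```text
clock: 13.08
position: [0.6392, 0.271, 0.0267]
tool_rot: [0.002, 1.325, 0.29]
force: [4.9, 1.2, -2.0]
grip_width: 0.0314
```

```bash
cat >> goal.py <<'E'
def ideal(xm,zm,th):
    a=np.radians(th);X=(xm+30.5*np.cos(a))/1000;Z=(zm+30.5*np.sin(a))/1000;y=np.radians(YAW)
    R=pose(YAW,12-th); return np.array([I[0]+X*np.cos(y),I[1]+X*np.sin(y),Z])+BACK*R.apply([1,0,0])
def rows(L):
    p=[ideal(*l)*1000 for l in L]; y=np.radians(YAW)
    for i in range(len(L)-1):
        w=L[i][2]-L[i+1][2]; print([*(p[i+1]-p[i]).round(2).tolist(),round(-np.sin(y)*w,2),round(np.cos(y)*w,2),0,25])
E
python3 -c "
from goal import *
now()
x=-31.5
ths=[26,23,20,17,14,11,8,5,2,0]; zs=np.interp(ths,[0,20,26],[32.7,33.3,33.3])
rows([(x,z,t) for z,t in zip(zs,ths)])"
```

```text
t 13.075 minus [-31.46   0.47  33.34] plus [23.33  0.46 60.16] tilt 26.08 F [ 5.06 -0.25 -2.03] Mom [-0.05 -0.74 -0.03] w 0.0314
[-0.38, -0.11, -1.69, np.float64(-0.85), np.float64(2.88), 0, 25]
[-0.46, -0.14, -1.66, np.float64(-0.85), np.float64(2.88), 0, 25]
[-0.55, -0.16, -1.73, np.float64(-0.85), np.float64(2.88), 0, 25]
[-0.63, -0.19, -1.69, np.float64(-0.85), np.float64(2.88), 0, 25]
[-0.71, -0.21, -1.66, np.float64(-0.85), np.float64(2.88), 0, 25]
[-0.79, -0.23, -1.62, np.float64(-0.85), np.float64(2.88), 0, 25]
[-0.86, -0.26, -1.57, np.float64(-0.85), np.float64(2.88), 0, 25]
[-0.93, -0.28, -1.52, np.float64(-0.85), np.float64(2.88), 0, 25]
[-0.66, -0.2, -0.99, np.float64(-0.57), np.float64(1.92), 0, 25]
```

The force is 5.1 N, so the spring is about 4.5 mm in. I'll lower in stages.

>>> {"op": "play_rows", "data": {
  "deltas": [
    [-0.38,-0.11,-1.69,-0.85,2.88,0,25],
    [-0.46,-0.14,-1.66,-0.85,2.88,0,25],
    [-0.55,-0.16,-1.73,-0.85,2.88,0,25],
    [0,0,0,0,0,0,25],
    [0,0,0,0,0,0,25],
    [0,0,0,0,0,0,25]
  ]
}}

```text
clock: 13.82
position: [0.6376, 0.2706, 0.0217]
tool_rot: [0.005, 1.482, 0.293]
force: [4.7, 1.0, 0.9]
grip_width: 0.0315
```

```bash
python3 -c "
from goal import *
now()"
```

```text
t 13.825 minus [-31.59   0.52  33.32] plus [26.73  0.51 51.23] tilt 17.08 F [ 4.73 -0.41  0.86] Mom [ 0.02 -0.98  0.01] w 0.0315
```

>>> {"op": "play_rows", "data": {
  "deltas": [
    [-0.63,-0.19,-1.69,-0.85,2.88,0,25],
    [0,0,0,0,0,0,25],
    [-0.71,-0.21,-1.66,-0.85,2.88,0,25],
    [0,0,0,0,0,0,25],
    [0,0,0,0,0,0,25]
  ]
}}

```text
clock: 14.45
position: [0.6363, 0.2702, 0.0182]
tool_rot: [3.109, 1.555, -2.886]
force: [4.2, 1.6, 1.9]
grip_width: 0.0313
```

```bash
python3 -c "
from goal import *
now()"
```

```text
t 14.45 minus [-31.58   0.52  33.09] plus [28.29  0.51 44.8 ] tilt 11.07 F [4.45 0.3  1.87] Mom [ 0.02 -1.02 -0.  ] w 0.0313
```

>>> {"op": "play_rows", "data": {
  "deltas": [
    [-0.95,-0.28,-1.55,-0.85,2.88,0,25],
    [0,0,0,0,0,0,25],
    [0,0,0,0,0,0,25],
    [0,0,0,0,0,0,25]
  ]
}}

```text
clock: 14.95
position: [0.6354, 0.2699, 0.0168]
tool_rot: [3.134, 1.502, -2.861]
force: [4.6, 1.4, 1.6]
grip_width: 0.0312
```

```bash
python3 -c "
from goal import *
now()"
```

```text
t 14.95 minus [-31.76   0.52  33.18] plus [28.63  0.52 41.75] tilt 8.07 F [4.8  0.02 1.59] Mom [ 0.06 -1.1  -0.01] w 0.0312
```

>>> {"op": "play_rows", "data": {
  "deltas": [
    [-0.86,-0.26,-1.57,-0.85,2.88,0,25],
    [0,0,0,0,0,0,25],
    [-0.93,-0.28,-1.52,-0.85,2.88,0,25],
    [0,0,0,0,0,0,25],
    [0,0,0,0,0,0,25]
  ]
}}

```text
clock: 15.58
position: [0.6335, 0.2692, 0.0134]
tool_rot: [3.139, 1.397, -2.856]
force: [4.9, 1.5, -1.0]
grip_width: 0.0315
```

```bash
python3 -c "
from goal import *
now()"
```

```text
t 15.575 minus [-31.88   0.38  32.68] plus [29.08  0.37 34.85] tilt 2.04 F [ 5.1   0.02 -0.96] Mom [-0.06 -1.31  0.01] w 0.0315
```

>>> {"op": "play_rows", "data": {
  "deltas": [
    [-0.66,-0.2,-1.0,-0.57,1.92,0,25],
    [0,0,0,0,0,0,25],
    [0,0,0,0,0,0,25],
    [0,0,0,0,0,0,25]
  ]
}}

```text
clock: 16.08
position: [0.6328, 0.269, 0.0125]
tool_rot: [3.139, 1.362, -2.856]
force: [5.2, 1.5, -0.7]
grip_width: 0.0316
```

```bash
python3 -c "
from goal import *
now()"
```

```text
t 16.075 minus [-31.87   0.44  32.74] plus [29.13  0.43 32.8 ] tilt 0.06 F [ 5.38 -0.05 -0.74] Mom [-0.03 -1.37  0.01] w 0.0316
```

Level, with the spring at ~4.6 mm and no floor contact yet. I'll lower to touch and ease the cell forward onto the fixed contact.

>>> {"op": "play_rows", "data": {
  "deltas": [
    [0,0,-0.3,0,0,0,25],
    [0,0,0,0,0,0,25],
    [0.7,0.2,0,0,0,0,25],
    [0,0,0,0,0,0,25],
    [0,0,0,0,0,0,25]
  ]
}}

```text
clock: 16.7
position: [0.6334, 0.2693, 0.0124]
tool_rot: [3.138, 1.361, -2.857]
force: [2.3, 1.0, 5.8]
grip_width: 0.0313
```

```bash
python3 -c "
from goal import *
now()"
```

```text
t 16.7 minus [-31.27   0.53  32.61] plus [29.73  0.52 32.61] tilt 0.0 F [2.46 0.29 5.77] Mom [-0.01 -0.23  0.08] w 0.0313
```

>>> {"op": "play_rows", "data": {
  "deltas": [
    [0.5,0.1,-0.2,0,0,0,25],
    [0,0,0,0,0,0,25],
    [0,0,0,0,0,0,25],
    [0,0,0,0,0,0,25]
  ]
}}

```text
clock: 17.2
position: [0.6334, 0.2694, 0.0123]
tool_rot: [3.138, 1.36, -2.857]
force: [-2.3, 0.5, 8.8]
grip_width: 0.0311
```

```bash
python3 -c "
from goal import *
now()"
```

```text
t 17.2 minus [-31.18   0.57  32.59] plus [29.82  0.57 32.53] tilt -0.05 F [-2.04  1.12  8.78] Mom [-0.02  0.6   0.05] w 0.0311
```

The cell is seated: the floor is reached and the fixed contact touched (Fx reversed). I'll relieve the load a little and open.

>>> {"op": "play_rows", "data": {
  "deltas": [
    [-0.2,-0.1,0.3,0,0,0,25],
    [0,0,0,0,0,0,25],
    [0,0,0,0,0,0,33],
    [0,0,0,0,0,0,38],
    [0,0,0,0,0,0,46],
    [0,0,0,0,0,0,55],
    [0,0,0,0,0,0,60],
    [0,0,0,0,0,0,60]
  ],
  "grip_force": 20
}}

```text
clock: 18.2
position: [0.6339, 0.2693, 0.0123]
tool_rot: [3.138, 1.362, -2.857]
force: [-0.4, 0.3, 0.4]
grip_width: 0.0603
```

```bash
python3 -c "
from goal import *
now()"
```

```text
t 18.2 minus [-30.76   0.37  32.56] plus [30.24  0.36 32.6 ] tilt 0.03 F [-0.26  0.4   0.39] Mom [ 0.01 -0.21  0.11] w 0.0603
```

>>> {"op": "play_rows", "data": {
  "deltas": [
    [2,0.6,10,0,0,0,60],
    [4,1.2,20,0,0,0,60],
    [6,1.7,30,0,0,0,60],
    [6,1.7,30,0,0,0,60],
    [6,1.7,30,0,0,0,60],
    [-6,-1.8,15,0,0,0,60],
    [0,0,0,0,0,0,60],
    [0,0,0,0,0,0,60]
  ]
}}

```text
clock: 19.2
position: [0.6513, 0.2742, 0.1465]
tool_rot: [3.139, 1.361, -2.856]
force: [1.2, 0.9, -1.3]
grip_width: 0.0602
```

Run:
```python
from goal import *
from ov import *
s=telemetry.observe();print(s["position"],s["force"])
c=cam("wrist"); im=save("wrist","w7.png")[:,:,::-1].copy()
p=proj(c,[[*I,.03]])[0];print(p)
k=4;b=(int(p[0]-95),max(0,int(p[1]-85)),int(p[0]+95),min(480,int(p[1]+65)))
a=cv2.convertScaleAbs(crop(im,b,k),alpha=1.6,beta=20)
I2=I
draw(a,c,fr(I2,YAW,[(-30.5,-16.5,32.5),(-30.5,16.5,32.5),(29,16.5,32.5),(29,-16.5,32.5)]),b,k,(255,0,255))
draw(a,c,fr(I2,YAW,ins(0)["wall"]),b,k,(0,255,0))
cv2.imwrite("pics/w7c.png",a)
```

```text
[0.65129185 0.27420311 0.14649082] [ 1.15902869  0.88201687 -1.29850324]
[318.59413745 248.24367971]
```

View pics/w7c.png

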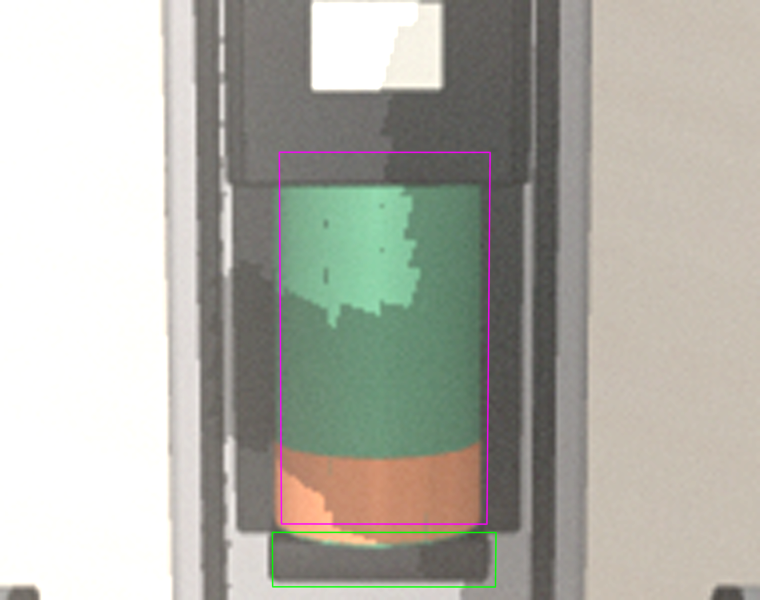

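The cell lies level between the hood edge (row 185) and the fixed-contact wall (rows 535–580). It is centred in the trough (columns 276–481), and the gripper is clear.

```bash
python3 -c "
from h import *
print(workorder.job_done())"
```

```text
the job is handed in; nothing more can be done
None
```

The cell is loaded in the black holder and the job is handed in, after about 19 s of robot time.

- **Pick-up:** I took the cell from the white tray. The orange tray of the same shape was the decoy.
- **Loading:** I tilted the cell 26° with the minus end down and slid it under the hood. I felt the spring and pushed it about 4.5 mm in (about 5 N). I then lowered the plus end behind the wall, eased the cell onto the fixed contact, and let go.
- **Forces:** The highest reading during the insertion was about 9 N, when the cell touched the trough floor.
- **Last checks:** The final wrist picture shows the cell in the trough, with its minus end under the hood and its plus end at the fixed contact. The arm had it level to about 0.1° just before release, and the gripper is clear about 13 cm above the holder.
- **Disagreements:**
  - The wrist camera and the arm differed by about 1 mm sideways, so I lined the cell up with the hood directly in the pictures.
  - The grip width read 31–32 mm on the 33 mm cell, with no sign of slipping.
- **Not checked:** I did not take a last picture of the bystanders. No move went near them.

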